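Clock a flange on the scanning arbor and clamp it

ROBOT

A 7-joint arm with a two-finger parallel gripper is mounted at the origin on a cart in front of the work surface, level with it; the furniture and walls round the work are solid. World frame = base frame: x ahead of the robot, y to its left, z up, the work surface at z = 0. Lengths are in m, angles in rad, forces in N, time in s.
With the tool pointing down it reaches from about 0.4 to 0.875 m from the base axis. Payload 6.5 kg.
Tool frame: the origin (TCP) lies on the centre line of the jaws, within the pads' length; the fingertips stand 14 mm ahead of it and the grasp point (between the pads) lies 5 mm behind it (tips_ahead is the distance from the TCP to the fingertips, in m); z points along the fingers, y is the line along which they close (so a half turn about z gives the same grasp; the last joint's range is limited). The gripper opens to 88 mm and grips with 3 to 60 N. Pads are 18 mm wide; open, the fingers measure 123 mm over their backs; the gripper's body (75 mm by 187 mm) begins 45 mm behind the grasp point.
Start: joints at [1.091, 0.536, -0.004, 1.538, 0.003, 1.067, -0.071], TCP at [0.261, -0.595, 0.253] pointing down, gripper open.
Joint ranges: [-2.7, 2.7], [-0.37, 2.16], [-1.27, 1.26], [0.24, 2.4], [-1.31, 4.45], [0.19, 1.91], [-2.76, 2.76]. Speed limits (rad/s): [2.39, 2.39, 3.14, 3.14, 3.14, 3.14, 3.14].

INTERFACE

Orientations are given as [roll, pitch, yaw] about the fixed x, y, z axes, in that order (R = Rz(yaw) Ry(pitch) Rx(roll)).
In Python, from bench import get_state, read_camera, get_calibration, hand_in, tips_ahead gives the robot as it stands.
- The arm moves only by the tool arm_command, never from a script. Its argument "plan" is a list of rows, each an object with "slide": the shift along the world's x, y, z in cm, a list of three; "twist": the turn, a rotation vector about the world's x, y, z in rad, a list of three; "gripper": the closure, from 0 (fully open) to 1 (shut). A call has 1 to 5 rows; each row shifts and turns the commanded pose from where the row before left it; what a row does not reach is not made up. A row lasts 1/12 s, in which the tool goes at most 41.7 mm and 7.16 degrees, less where a joint would pass 70% of its speed; a pose out of reach is approached as far as the arm can. A call with a gripper value outside its range is refused whole. The fingers move at their own pace and stop on an object; "grip_force" is the grip in N (left out, the last holds). Time passes only in rows, so rows that do not move let the fingers close. It gives the time, the measured TCP pose, the force, the opening and the grip force at its end, in the units of the state.
- get_state(): the state, without advancing time (a new reading comes with each control period).
- read_camera(name): name is "scene" or "side" or "wrist"; returns the picture (400x640x3 uint8, blue, green, red); there is no depth.
- get_calibration(name): a dict with "camera_matrix" (3x3 intrinsics, pixels), "R" (3x3) and "t" (3): a world point X has camera coordinates R X + t. Camera axes: x right, y down, z forward; pixel columns grow to the right and rows downward; lengths in m; the calibration is good to about 2 mm. The wrist camera is an equidistant fisheye: a pixel r from the principal point sees the ray r / f radians off the axis. A picture is of the moment at which its call begins: read the wrist's pose just before it. get_calibration takes no time and is no camera call; for the wrist camera it gives the pose at the moment of the call.
- hand_in(): hands the job in; it is judged then, once.
The state is a dict: "t": time; "joint_pos": joint angles; "qd": joint speeds; "tau": joint torques, N m; "tcp_pos": TCP position; "tcp_rot": TCP orientation; "wrist_force": force on the tool from outside, world axes, zero at the start; "wrist_torque": the same for the moment, N m; "grip_width": opening from 0.0 (shut) to 1.0 (fully open); "finger_force": force on a finger pad.
Only numpy, scipy, OpenCV 4.12 (cv2) and the standard library are available. Lean on these libraries where they do the work, as an engineer would, in place of code of your own. Each camera call takes 0.05 s, during which the arm holds its last target. There are 200 camera calls.

TASK

Mount the aluminium flange on the scanning arbor: lower it over the post, boss up, and turn it under light pressure until the dowel in the seat drops into one of its bolt holes and it sits flat; slip the tall spacer ring over the post on top of it; then press the clamp cap, open end down, straight down over the tip of the post until it clicks past the sprung balls and sits fully home on the spacer. Never push on the arbor with more than 50 N, and leave the thin ring, the gear and the lens cap where they lie.

Things in the scene. Friction and masses are not known exactly. Their poses are not given: they have to be found in the camera images.
- arbor: The arbor, fixed on the table: dark round foot 88 mm across, on it a bright seat ring 64 mm across, flat top 22 mm above the table, and a bright upright post in its middle. Origin on the post's axis at table height, z up. Above the seat the post is 20 mm thick up to 34 mm, then tapers to 13 mm at 40 mm and runs on to its tip at 58 mm.
- arbor_seat (a point): Centre of the seat's flat top. A dark dowel, 6 mm thick, flat end, stands 6 mm up from the seat 22 mm from the axis. The seat ring may be clamped at ANY angle, so the dowel's direction is not reported (this frame is the arbor's): look, or feel for it, pressing the flange lightly on the dowel and turning; it drops 6 mm when a hole comes over the dowel.
- post_tip (a point): Rounded tip of the post, on its axis, 80 mm above the table. 10 mm below it three sprung balls stand out 2.5 mm from the post's 13 mm thin part. A cap pushed over them needs about 5 to 15 N; then they snap out above its mouth and hold it down. Rings of 22 mm bore pass them freely.
- flange_center (a point): The aluminium flange, loose, lying flat with its boss up: round plate 60 mm across and 10 mm thick, boss 32 mm across up to 26 mm in all, through bore 22 mm. Four through bolt holes 8 mm wide, 22 mm from the axis, at this frame's +x, +y, -x and -y. Grasp the boss from above. This point is on its axis, 13 mm above its underside; z up.
- spacer_center (a point): The tall spacer ring, loose: plain steel ring 40 mm across, 16 mm tall, bore 22 mm. This point is its centre, 8 mm above its underside; z up. Its place is on the flange's boss, underside 26 mm above the seat.
- clamp_cap_center (a point): The clamp cap, loose: dark round knurled cap 36 mm across and 26 mm tall, closed top, open below with a 15 mm mouth (18 mm at its bevelled edge). It lies open end down. This point is on its axis, 13 mm above its underside; z up. Its place is on the spacer, underside 42 mm above the seat.
- thin_ring_center (a point): The thin ring, loose, not needed: like the tall spacer ring, 40 mm across and 22 mm in the bore, but only 8 mm tall. This point is its centre, 4 mm above its underside.
- gear_sample: A steel spur gear 50 mm across, 16 mm tall, loose, a bystander. Origin at the centre of its underside.
- lens_cap: A black lens cap 39 mm across, 9 mm tall, loose, a bystander. Origin at the centre of its underside.
Things that resemble listed ones, but are neither listed nor needed, are in the scene too. What is shaped like the part that bears spacer_center but orange or purple is not meant.

How it is judged:
By the outcome, as a careful person would: the job done as asked, in the order asked, and still so for the second after the job is handed in, with the robot touching nothing.
It also fails if it takes over 72 s, if anything falls off the work surface, if the arm or the gripper's body presses on something with over 40 N, if the wrist force passes 120 N, or if a joint passes its speed limit or range.

## Working session

There is one attempt and no reset: what is moved stays moved. The work goes in short steps, Python scripts to look and compute and a tool call to move; the robot and the scene stay as the last step left them, time stands still between calls to the robot, and variables do not carry over. Pictures are saved under pics/ and viewed, at most 10 in all, crops included, and the job is handed in when it is done.

Besides the shell and the picture viewer there is one more tool, called as a command line: name --argument value ..., lists and objects as JSON in quotes. arm_command: Moves the arm, as the interface text tells. Its arguments: {"type":"object","properties":{"plan":{"type":"array","items":{"type":"object","properties":{"slide":{"type":"array","items":{"type":"number"}},"twist":{"type":"array","items":{"type":"number"}},"gripper":{"type":"number"}}}},"grip_force":{"type":"number"}},"required":["plan"]}

```bash
ls; mkdir -p pics; python3 - <<'E'
from bench import *
import cv2,numpy as np
s=get_state();print({k:np.round(v,3).tolist() for k,v in s.items()})
a=read_camera("scene");b=read_camera("side")
cv2.imwrite("pics/scene0.png",a);cv2.imwrite("pics/side0.png",b)
for n in("scene","side","wrist"):
  c=get_calibration(n);print(n,{k:np.round(v,3).tolist() for k,v in c.items()})
print(tips_ahead)
E
```

```text
pics
{'t': 0.0, 'joint_pos': [1.091, 0.537, -0.004, 1.539, 0.003, 1.067, -0.071], 'qd': [0.001, 0.0, -0.003, 0.001, -0.001, -0.0, 0.0], 'tau': [0.0, -57.099, 0.991, -25.161, -0.056, 0.018, 0.0], 'tcp_pos': [0.261, -0.595, 0.252], 'tcp_rot': [-3.14, 0.0, 0.414], 'wrist_force': [0.804, -0.274, 0.747], 'wrist_torque': [0.002, -0.02, -0.019], 'finger_force': 0.0, 'grip_width': 1.0}
scene {'camera_matrix': [[481.472, 0.0, 315.326], [0.0, 481.472, 200.064], [0.0, 0.0, 1.0]], 'R': [[-0.535, -0.845, 0.002], [-0.589, 0.371, -0.718], [0.606, -0.385, -0.696]], 't': [0.264, 0.362, 0.94]}
side {'camera_matrix': [[454.158, 0.0, 320.153], [0.0, 454.158, 199.766], [0.0, 0.0, 1.0]], 'R': [[1.0, 0.026, -0.002], [0.01, -0.437, -0.899], [-0.025, 0.899, -0.437]], 't': [-0.508, 0.075, 1.199]}
wrist {'camera_matrix': [[309.707, 0.0, 319.774], [0.0, 309.707, 201.436], [0.0, 0.0, 1.0]], 'R': [[0.403, -0.915, -0.002], [-0.874, -0.385, 0.297], [-0.273, -0.118, -0.955]], 't': [-0.649, -0.042, 0.391]}
0.014
```

View pics/scene0.png

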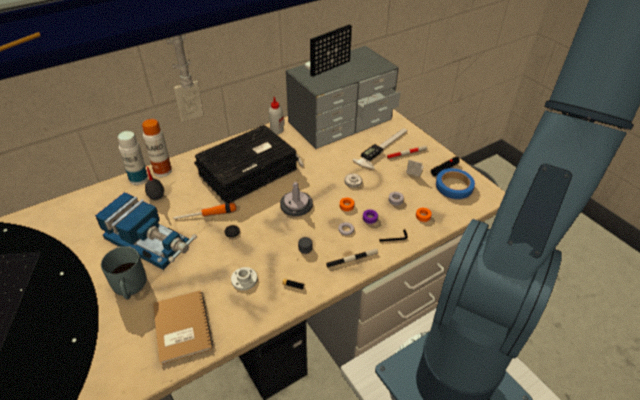

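View pics/side0.png

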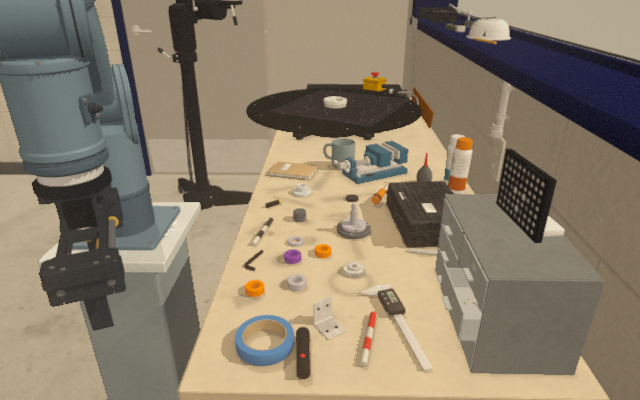

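Scene: arbor (296,198). Flange candidates are (245,280) and (353,181). Cap candidates are (305,245) and (232,231). Grey rings are (346,229) and (397,199), with orange rings at (347,204) and (424,214) and a purple one at (371,216). Side: the same things appear at arbor (353,222), (303,190), (354,269), (300,215), (352,198), (296,241) and (298,284).

```bash
cat > h.py <<'E'
from bench import *
import cv2,numpy as np
def ray(n,p,c=None):
    c=c or get_calibration(n);K=np.array(c["camera_matrix"]);R=np.array(c["R"]);t=np.array(c["t"])
    x=(p[0]-K[0,2])/K[0,0];y=(p[1]-K[1,2])/K[1,1]
    if n=="wrist":
        r=np.hypot(x,y)+1e-12;d=np.array([x/r*np.sin(r),y/r*np.sin(r),np.cos(r)])
    else: d=np.array([x,y,1.])
    d=R.T@d
    return -R.T@t,d/np.linalg.norm(d)
def plane(n,p,z,c=None):
    o,d=ray(n,p,c);return o+d*(z-o[2])/d[2]
def tri(rays):
    A=0;b=0
    for o,d in rays:
        M=np.eye(3)-np.outer(d,d);A=A+M;b=b+M@o
    X=np.linalg.solve(A,b)
    return X,[np.linalg.norm((np.eye(3)-np.outer(d,d))@(X-o)) for o,d in rays]
def proj(n,X,c=None):
    c=c or get_calibration(n);K=np.array(c["camera_matrix"]);v=np.array(c["R"])@X+np.array(c["t"])
    if n=="wrist":
        a=np.arctan2(np.hypot(v[0],v[1]),v[2]);u=v[:2]/np.hypot(v[0],v[1])*a
    else: u=v[:2]/v[2]
    return u*K[0,0]+K[:2,2]
E
python3 - <<'E'
from h import *
P={"arbor":((296,198),(353,222)),"fl?":((245,278),(303,190)),"gear?":((353,181),(354,269)),"cap":((305,245),(300,215)),"lens":((232,231),(352,198)),"r1":((346,229),(296,241)),"r2":((397,199),(298,284)),"or1":((347,204),(323,251)),"or2":((424,214),(255,289)),"pur":((371,216),(292,257))}
for k,(a,b) in P.items():
    X,e=tri([ray("scene",a),ray("side",b)]);print(k,X.round(3),np.round(e,3))
a=cv2.imread("pics/scene0.png");b=cv2.imread("pics/side0.png")
A=cv2.resize(a[160:300,215:435],None,fx=3.6,fy=3.6,interpolation=2)[:300*2]
B=cv2.resize(b[170:305,230:400],None,fx=3.6,fy=3.6,interpolation=2)
cv2.imwrite("pics/cs.png",A);cv2.imwrite("pics/cside.png",B)
E
```

```text
arbor [ 0.592 -0.001  0.026] [0.001 0.001]
fl? [0.446 0.227 0.008] [0.004 0.004]
gear? [ 0.587 -0.183  0.005] [0.002 0.002]
cap [0.45  0.059 0.013] [0.001 0.001]
lens [0.597 0.188 0.004] [0.002 0.002]
r1 [ 0.448 -0.062  0.003] [0.002 0.002]
r2 [ 0.465 -0.242  0.005] [0.003 0.003]
or1 [ 0.517 -0.113  0.008] [0.001 0.001]
or2 [ 0.378 -0.263  0.008] [0.001 0.001]
pur [ 0.446 -0.141  0.008] [0.001 0.001]
```

View pics/cs.png

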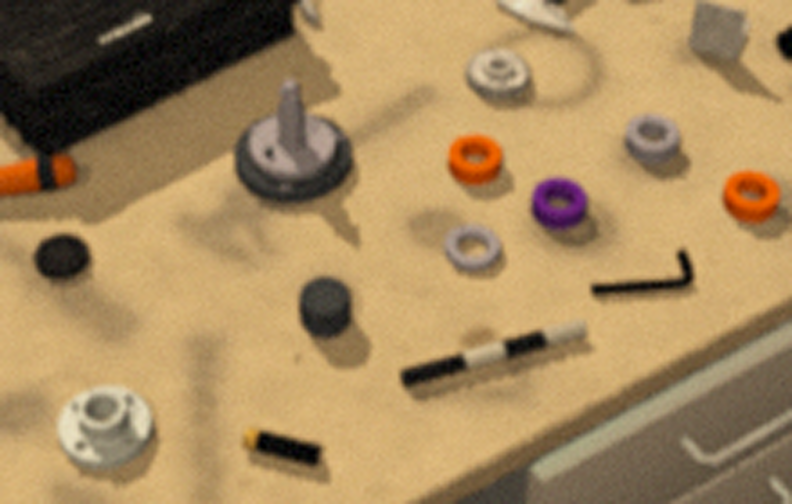

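The crop shows the flange at scene (244,278), boss up with four holes. The gear is at (353,181), the cap at (305,245) and the flat lens cap at (232,231). The tall grey ring is at (396,198) and the thin one at (346,229). The dowel is the dark spot on the seat at about (289.5,202). So flange = (244,278), spacer = (396,198) and cap = (305,245). Next I move over them and look with the wrist camera.

arm_command --plan '[{"slide": [2.2,3.5,0],"twist": [0,0,0.06],"gripper": 0},{"slide": [2.2,3.5,0],"twist": [0,0,0.06],"gripper": 0},{"slide": [2.2,3.5,0],"twist": [0,0,0.06],"gripper": 0},{"slide": [2.2,3.5,0],"twist": [0,0,0.06],"gripper": 0},{"slide": [2.2,3.5,0],"twist": [0,0,0.06],"gripper": 0}]'

```text
t: 0.52
tcp_pos: [0.3718, -0.4182, 0.2524]
tcp_rot: [-3.141, 0.0, 0.717]
wrist_force: [0.7, 0.4, 0.5]
grip_width: 1.0
finger_force: 0.0
```

arm_command --plan '[{"slide": [2.2,3.5,0],"twist": [0,0,0.06],"gripper": 0},{"slide": [2.2,3.5,0],"twist": [0,0,0.06],"gripper": 0},{"slide": [2.2,3.5,0],"twist": [0,0,0.06],"gripper": 0},{"slide": [2.2,3.5,0],"twist": [0,0,0.06],"gripper": 0},{"slide": [1,2,0],"twist": [0,0,0.06],"gripper": 0}]'

```text
t: 0.93
tcp_pos: [0.4719, -0.2549, 0.2527]
tcp_rot: [3.142, -0.002, 1.022]
wrist_force: [0.9, 0.7, -1.3]
grip_width: 1.002
finger_force: 0.0
```

```bash
cat > snap.py <<'E'
import sys,pickle
from h import *
n=sys.argv[1]
s=get_state();c=get_calibration("wrist");im=read_camera("wrist")
cv2.imwrite(f"pics/{n}.png",im);pickle.dump((s,c),open(f"pics/{n}.pkl","wb"))
print(round(s["t"],2),np.round(s["tcp_pos"],4),np.round(s["tcp_rot"],3),np.round(s["joint_pos"],2))
E
python3 snap.py w1
```

```text
0.93 [ 0.4719 -0.2549  0.2527] [ 3.142e+00 -2.000e-03  1.022e+00] [ 0.63  0.36 -0.27  1.83  0.11  0.97 -0.23]
```

View pics/w1.png

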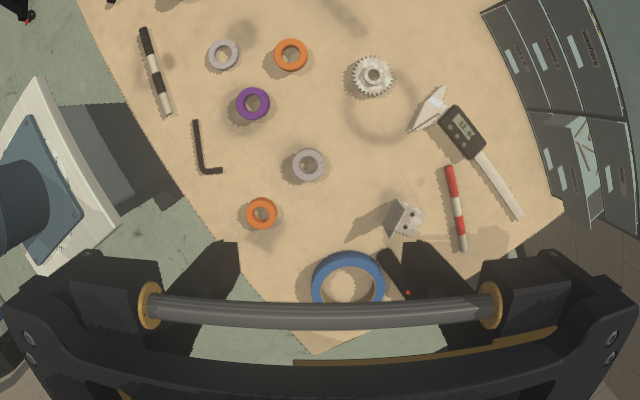

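The wrist view shows the tall grey spacer at (309,165), the thin ring at (223,54), the gear at (372,76) and the orange and purple rings. I move on towards the arbor, cap and flange.

arm_command --plan '[{"slide": [-0.2,3.8,0],"twist": [0,0,0.06],"gripper": 0},{"slide": [-0.2,3.8,0],"twist": [0,0,0.06],"gripper": 0},{"slide": [-0.2,3.8,0],"twist": [0,0,0.06],"gripper": 0},{"slide": [-0.2,3.8,0],"twist": [0,0,0.06],"gripper": 0},{"slide": [-0.2,2,0],"twist": [0,0,0.06],"gripper": 0}]'

```text
t: 1.4
tcp_pos: [0.4588, -0.084, 0.2527]
tcp_rot: [-3.141, -0.001, 1.321]
wrist_force: [-0.1, 0.3, -0.8]
grip_width: 1.002
finger_force: 0.0
```

arm_command --plan '[{"slide": [0,0,0],"gripper": 0,"twist": [0,0,0]}]'

```text
t: 1.48
tcp_pos: [0.4589, -0.0837, 0.2527]
tcp_rot: [-3.141, -0.001, 1.324]
wrist_force: [0.5, -0.4, 0.3]
grip_width: 0.999
finger_force: 0.0
```

```bash
python3 snap.py w2
```

```text
1.48 [ 0.4589 -0.0837  0.2527] [-3.141e+00 -1.000e-03  1.324e+00] [ 0.44  0.25 -0.41  1.99  0.12  0.93 -0.28]
```

View pics/w2.png

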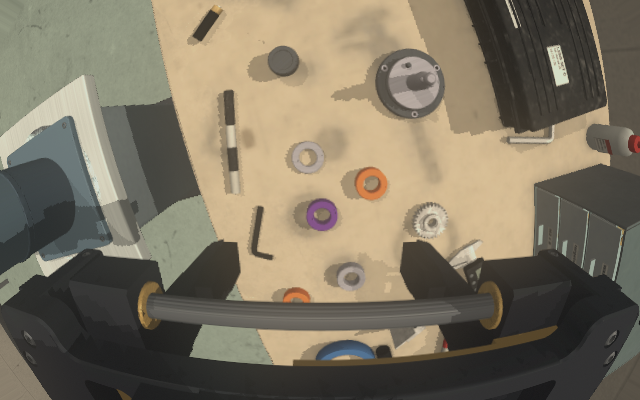

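arm_command --plan '[{"slide": [-0.3,3.8,0],"twist": [0,0,0.06],"gripper": 0},{"slide": [-0.3,3.8,0],"twist": [0,0,0.06],"gripper": 0},{"slide": [-0.3,3.8,0],"twist": [0,0,0.06],"gripper": 0},{"slide": [-0.3,3,0],"twist": [0,0,0.06],"gripper": 0},{"slide": [0,0,0],"twist": [0,0,0],"gripper": 0}]'

```text
t: 1.95
tcp_pos: [0.4473, 0.0602, 0.253]
tcp_rot: [3.141, -0.002, 1.562]
wrist_force: [0.2, 0.8, 0.7]
grip_width: 0.995
finger_force: 0.0
```

```bash
python3 snap.py w3
```

```text
1.95 [0.4473 0.0602 0.253 ] [ 3.141e+00 -2.000e-03  1.562e+00] [ 0.25  0.24 -0.54  2.02  0.15  0.92 -0.39]
```

View pics/w3.png

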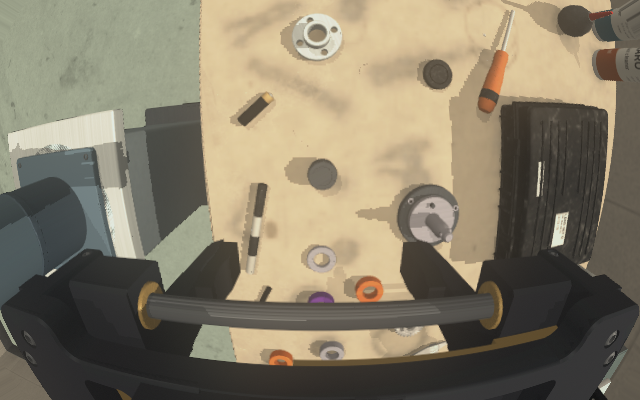

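w2 shows the arbor at (411,84) with the dowel at (407,64), the cap at (283,61) and the spacer at (351,277). w3 shows the flange at (317,37), the cap at (322,174), the arbor at (428,213) with the dowel at about (433,205), and the lens cap at (437,74). Now I measure by masks.

```bash
cat > seg.py <<'E'
from h import *
import pickle
def load(n):
    if n in("scene","side"): return cv2.imread(f"pics/{n}0.png"),get_calibration(n),n
    s,c=pickle.load(open(f"pics/{n}.pkl","rb"));return cv2.imread(f"pics/{n}.png"),c,"wrist"
def blob(n,seed,win=45,sat=75):
    im,c,k=load(n);hsv=cv2.cvtColor(im,cv2.COLOR_BGR2HSV)
    m=(hsv[...,1]<sat).astype(np.uint8);x0,y0=max(0,int(seed[0]-win)),max(0,int(seed[1]-win))
    sub=m[y0:y0+2*win,x0:x0+2*win];cs,_=cv2.findContours(sub,0,2)
    cs=[q for q in cs if cv2.pointPolygonTest(q,(float(seed[0]-x0),float(seed[1]-y0)),False)>=0]
    q=max(cs,key=cv2.contourArea)+np.array([x0,y0]);e=cv2.fitEllipse(q);return np.array(e[0]),e,cv2.boundingRect(q)
E
python3 - <<'E'
from seg import *
S={"flange":{"w3":(330,45),"scene":(240,284),"side":(303,194)},"cap":{"w2":(283,61),"w3":(322,174),"scene":(305,245),"side":(300,215)},
"spacer":{"w1":(297,172),"w2":(341,276),"scene":(397,206),"side":(298,289)},"arbor":{"w2":(420,105),"w3":(420,235)}}
for k,v in S.items():
    rs=[]
    for n,p in v.items():
        try:
            im,c,kk=load(n);q,e,bb=blob(n,p);rs.append(ray(kk,q,c))
            print(k,n,q.round(1),np.round(e[1],1),bb,plane(kk,q,.008,c).round(4))
        except Exception as ex: print(k,n,ex, im[p[1],p[0]])
    if len(rs)>1:
        X,e=tri(rs);print("  tri",X.round(4),np.round(e,4))
# dowel spot & post tip
from itertools import product
w2,w3=load("w2")[0],load("w3")[0]
A=[cv2.resize(x,(390,390),interpolation=2) for x in(w3[2:72,282:352],w3[178:248,393:463],w2[45:125,371:451])]
cv2.imwrite("pics/crop1.png",cv2.resize(np.hstack(A),(798,266),interpolation=cv2.INTER_AREA))
E
```

```text
flange w3 [327.7  21.3] [68.9 91.1] (285, 0, 90, 62) [0.4581 0.2465 0.008 ]
flange scene [243.7 278.1] [21.5 25.7] (231, 267, 26, 23) [0.4424 0.2292 0.008 ]
flange side [301.4 190.4] [14.2 18.6] (292, 183, 20, 14) [0.4443 0.2314 0.008 ]
  tri [0.4486 0.2368 0.0074] [0.0134 0.0095 0.0049]
cap w2 [287.3  63.6] [29.8 49.3] (267, 45, 49, 36) [0.4528 0.0543 0.008 ]
cap w3 [328.  184.5] [ 68.9 101.3] (277, 131, 90, 88) [0.4572 0.0427 0.008 ]
cap scene [304.8 244.7] [12.9 15.5] (299, 238, 13, 15) [0.4534 0.0569 0.008 ]
cap side [299.5 214.5] [12.6 14.4] (293, 209, 13, 13) [0.4492 0.0728 0.008 ]
  tri [0.4529 0.0525 0.0159] [0.0006 0.0086 0.0076 0.0033]
spacer w1 [301.2 162.2] [44.  46.2] (275, 138, 51, 50) [ 0.4576 -0.2336  0.008 ]
spacer w2 [345.  271.6] [37.2 44.1] (322, 248, 45, 44) [ 0.4576 -0.2308  0.008 ]
spacer scene max() iterable argument is empty [ 65  90 113]
spacer side [296.6 282.1] [17.5 19.6] (287, 274, 20, 17) [ 0.4638 -0.2368  0.008 ]
  tri [ 0.4594 -0.2331  0.0052] [0.0023 0.002  0.004 ]
arbor w2 [414.   87.7] [ 71.3 110.8] (375, 60, 87, 90) [ 0.5965 -0.0087  0.008 ]
arbor w3 [419.4 232.4] [ 83.6 117.4] (375, 190, 90, 90) [ 0.5828 -0.0251  0.008 ]
  tri [ 0.5772 -0.0094  0.0452] [0.0073 0.0073]
```

View pics/crop1.png

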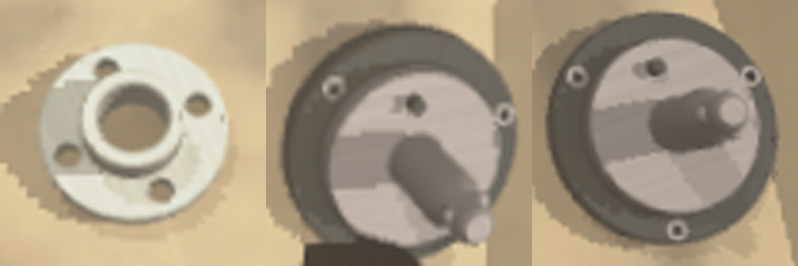

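The crop shows flange holes at crop (107,67), (199,103), (67,154) and (161,189). The dowel tops are at (149,102) in panel 2 and (123,66) in panel 3. The post tips are at (208,224) and (201,110).

```bash
python3 - <<'E'
from seg import *
c={n:load(n)[1] for n in("w1","w2","w3")}
f3=lambda u,v,o=(282,2):(o[0]+u/3.8-.4,o[1]+v/3.8-.4)
g=lambda u,v:(371+u/3.325-.4,45+v/3.325-.4)
H=np.array([plane("wrist",f3(*p),.010,c["w3"]) for p in[(107,67),(199,103),(67,154),(161,189)]])
ctr=H.mean(0);print("holes ctr",ctr.round(4),[np.round((np.hypot(*(h-ctr)[:2]),np.degrees(np.arctan2(*(h-ctr)[1::-1]))),4) for h in H])
d3=f3(149,102,(393,178));d2=g(123,66);t3=f3(208,224,(393,178));t2=g(201,110)
D,e=tri([ray("wrist",d3,c["w3"]),ray("wrist",d2,c["w2"])]);print("dowel",D.round(4),np.round(e,4))
T,e=tri([ray("wrist",t3,c["w3"]),ray("wrist",t2,c["w2"])]);print("tip",T.round(4),np.round(e,4))
print("dowel ang/dist",np.degrees(np.arctan2(*(D-T)[1::-1])),np.hypot(*(D-T)[:2]))
s=[plane("wrist",g(*p),.012,c["w2"]) for p in[(45,76),(219,76),(145,230)]];print("screws",np.mean(s,0).round(4))
# edges: bore/outer of spacer & cap top via tight masks
def dk(n,seed,lo,hi,win=28):
    im,cc,k=load(n);g=cv2.GaussianBlur(cv2.cvtColor(im,6),(3,3),0);hs=cv2.cvtColor(im,cv2.COLOR_BGR2HSV)
    x0,y0=int(seed[0]-win),int(seed[1]-win);m=((g>=lo)&(g<=hi)&(hs[...,1]<60)).astype(np.uint8)[max(y0,0):y0+2*win,x0:x0+2*win]
    q=max(cv2.findContours(m,0,2)[0],key=cv2.contourArea)+np.array([x0,max(y0,0)]);return cv2.fitEllipse(cv2.convexHull(q)),g[int(seed[1]),int(seed[0])]
R={}
for nm,n,p,lo,hi in[("cap","w2",(283,61),0,100),("cap","w3",(322,174),0,100),("sp","w1",(309,165),135,255),("sp","w2",(351,277),135,255),("fl","w3",(317,37),165,255)]:
    try:
        e,v=dk(n,p,lo,hi);R.setdefault(nm,[]).append(ray("wrist",e[0],c[n]));print(nm,n,np.round(e[0],1),np.round(e[1],1),v,plane("wrist",e[0],.016,c[n]).round(4))
    except Exception as x:print(nm,n,x)
for k,v in R.items():
    if len(v)>1:X,e=tri(v);print(k,X.round(4),np.round(e,4))
for n in("w3",):
    w,cc,_=load(n);print(proj("wrist",np.array([.45,.059,.026]),cc))
E
```

```text
holes ctr [0.4448 0.228  0.01  ] [array([2.240000e-02, 1.113658e+02]), array([ 0.0222, 21.8487]), array([ 2.2500e-02, -1.5791e+02]), array([ 2.23000e-02, -6.77938e+01])]
dowel [0.5903 0.0201 0.024 ] [0. 0.]
tip [ 0.5944 -0.0018  0.0773] [0.0008 0.0008]
dowel ang/dist 100.71752677979968 0.022285566458924863
screws [ 0.5944 -0.002   0.012 ]
cap w2 [283.2  61.5] [27.6 28.8] 102 [0.4494 0.0568 0.016 ]
cap w3 [319.7 166.2] [11.9 20.1] 112 [0.447  0.0676 0.016 ]
sp w1 [308.  164.2] [32.6 33.5] 122 [ 0.4643 -0.239   0.016 ]
sp w2 [351.3 278.2] [23.7 29.3] 123 [ 0.4643 -0.2388  0.016 ]
fl w3 [316.9  36.1] [46.8 50.3] 136 [0.445  0.2254 0.016 ]
cap [ 0.447   0.0621 -0.0136] [0.0001 0.0001]
sp [ 0.4643 -0.239   0.0157] [0. 0.]
[322.34113951 174.87161158]
```

Every check agrees. The holes lie 22.3 mm out with a bearing of 21.7° mod 90. The tip is at (0.594,-0.002,0.077), the dowel at 100.7° and 22.3 mm out, and the spacer top is at 0.0157. Next I grasp the flange at (0.4448,0.228).

arm_command --plan '[{"slide": [-0.1,4.1,0],"twist": [0,0,0],"gripper": 0},{"slide": [-0.1,4.1,0],"twist": [0,0,0],"gripper": 0},{"slide": [0,4.1,0],"twist": [0,0,0],"gripper": 0},{"slide": [0,4.1,0],"twist": [0,0,0],"gripper": 0},{"slide": [0,0.3,-4],"twist": [0,0,0],"gripper": 0}]'

```text
t: 2.42
tcp_pos: [0.4501, 0.2311, 0.2183]
tcp_rot: [3.129, -0.01, 1.556]
wrist_force: [1.7, 1.0, -0.2]
grip_width: 1.001
finger_force: 0.0
```

arm_command --plan '[{"slide": [0,0,-4],"twist": [0,0,0],"gripper": 0},{"slide": [0,0,-4],"twist": [0,0,0],"gripper": 0},{"slide": [0,0,-4],"twist": [0,0,0],"gripper": 0},{"slide": [0,0,-4],"twist": [0,0,0],"gripper": 0},{"slide": [0,0,-1.6],"twist": [0,0,0],"gripper": 0}]'

```text
t: 2.83
tcp_pos: [0.4445, 0.2182, 0.0318]
tcp_rot: [-3.137, 0.005, 1.55]
wrist_force: [-0.7, -0.6, 0.2]
grip_width: 1.0
finger_force: 0.0
```

```bash
python3 - <<'E'
from seg import *
c={n:load(n)[1] for n in("w2","w3")}
for a,b in(((514,12),(541,180)),((558,65),(559,229))):
    X,e=tri([ray("wrist",a,c["w2"]),ray("wrist",b,c["w3"])]);print("case",X.round(3),np.round(e,3))
cc=c["w3"];print("cam",(-np.array(cc["R"]).T@cc["t"]).round(3))
s=get_state();print(np.round(s["tcp_pos"],4),s["tcp_rot"])
E
```

```text
case [0.73  0.065 0.067] [0. 0.]
case [ 0.783 -0.004  0.069] [0. 0.]
cam [0.448 0.137 0.386]
[0.4445 0.2182 0.0318] [-3.13671171  0.00541043  1.54952313]
```

arm_command --plan '[{"slide": [0,0,0],"twist": [0,0,0],"gripper": 0},{"slide": [0,0,0],"twist": [0,0,0],"gripper": 0}]'

```text
t: 3.0
tcp_pos: [0.4462, 0.2206, 0.036]
tcp_rot: [-3.141, 0.002, 1.551]
wrist_force: [-0.6, 0.6, 0.4]
grip_width: 1.0
finger_force: 0.0
```

arm_command --plan '[{"slide": [-0.1,0.7,0],"twist": [0,0,0],"gripper": 0},{"slide": [0,0,-0.5],"twist": [0,0,0],"gripper": 0},{"slide": [0,0,-0.5],"twist": [0,0,0],"gripper": 0},{"slide": [0,0,0],"twist": [0,0,0],"gripper": 0}]'

```text
t: 3.33
tcp_pos: [0.4447, 0.2299, 0.0268]
tcp_rot: [3.141, -0.0, 1.554]
wrist_force: [-0.7, -0.4, 0.3]
grip_width: 1.001
finger_force: 0.0
```

arm_command --plan '[{"slide": [0,0,0],"twist": [0,0,0],"gripper": 1},{"slide": [0,0,0],"twist": [0,0,0],"gripper": 1},{"slide": [0,0,0],"twist": [0,0,0],"gripper": 1},{"slide": [0,0,0],"twist": [0,0,0],"gripper": 1},{"slide": [0,0,0],"twist": [0,0,0],"gripper": 1}]' --grip_force 25

```text
t: 3.75
tcp_pos: [0.4444, 0.2298, 0.0268]
tcp_rot: [3.141, -0.0, 1.554]
wrist_force: [-0.5, -0.8, 0.5]
grip_width: 0.647
finger_force: 0.0
```

arm_command --plan '[{"slide": [0,0,0],"twist": [0,0,0],"gripper": 1},{"slide": [0,0,0],"twist": [0,0,0],"gripper": 1},{"slide": [0,0,0],"twist": [0,0,0],"gripper": 1}]'

```text
t: 4.0
tcp_pos: [0.4443, 0.2299, 0.0267]
tcp_rot: [-3.142, -0.0, 1.554]
wrist_force: [-0.2, -0.4, 0.7]
grip_width: 0.417
finger_force: 0.0
```

arm_command --plan '[{"slide": [0,0,0],"twist": [0,0,0],"gripper": 1},{"slide": [0,0,0],"twist": [0,0,0],"gripper": 1},{"slide": [0,0,1],"twist": [0,0,0],"gripper": 1},{"slide": [0,0,3],"twist": [0,0,0],"gripper": 1},{"slide": [0,0,3],"twist": [0,0,0],"gripper": 1}]'

```text
t: 4.42
tcp_pos: [0.4431, 0.2294, 0.0971]
tcp_rot: [-3.139, 0.001, 1.555]
wrist_force: [1.3, -0.4, -0.9]
grip_width: 0.371
finger_force: 25.0
```

arm_command --plan '[{"slide": [0,0,3],"twist": [0,0,0],"gripper": 1},{"slide": [0,0,3],"twist": [0,0,0],"gripper": 1},{"slide": [0,0,0],"twist": [0,0,0],"gripper": 1}]'

```text
t: 4.67
tcp_pos: [0.4468, 0.2317, 0.1622]
tcp_rot: [3.134, -0.004, 1.554]
wrist_force: [0.9, 0.5, -0.1]
grip_width: 0.373
finger_force: 25.0
```

```bash
python3 snap.py w4; python3 - <<'E'
import cv2
im=cv2.imread("pics/w4.png");cv2.imwrite("pics/w4c.png",cv2.resize(im[120:360,160:480],None,fx=1.6,fy=1.6))
E
```

```text
4.67 [0.4468 0.2317 0.1622] [ 3.134 -0.004  1.554] [-0.12  0.47 -0.56  1.98  0.35  0.78 -0.9 ]
```

View pics/w4c.png

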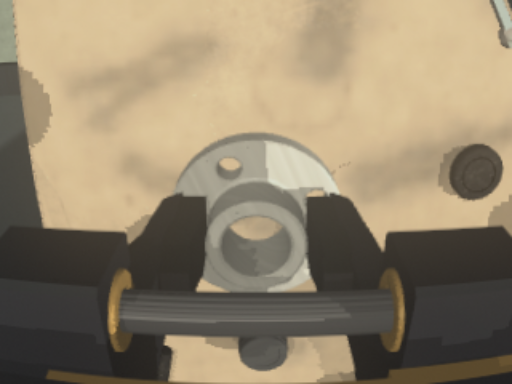

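The flange is held, boss up. The bore rim is at crop (256,243) and one hole at (229,167). Now I work out the in-hand offset and the move to the arbor.

```bash
python3 - <<'E'
from seg import *
im,c,_=load("w4");s=pickle.load(open("pics/w4.pkl","rb"))[0];T=np.array(s["tcp_pos"])
b=plane("wrist",(320-.2,271.9-.2),T[2]-.0007,c);h=plane("wrist",(303.1,224.4),T[2]-.0167,c)
print("bore-tcp",(b-T).round(4),"hole",(h-b)[:2].round(4),np.degrees(np.arctan2(*(h-b)[1::-1])),np.hypot(*(h-b)[:2]))
s=get_state();print(np.round(s["tcp_pos"],4),"ctr delta cm",(100*(np.array([.5944,-.0019,0])-np.array(s["tcp_pos"]))).round(2))
E
```

```text
bore-tcp [-0.0004 -0.0006 -0.0007] hole [-0.0082  0.0191] 113.30364709870047 0.020777406309511266
[0.446  0.2308 0.1599] ctr delta cm [ 14.84 -23.27 -15.99]
```

arm_command --plan '[{"slide": [1.85,-2.9,0],"twist": [0,0,-0.025],"gripper": 1},{"slide": [1.85,-2.9,0],"twist": [0,0,-0.025],"gripper": 1},{"slide": [1.85,-2.9,0],"twist": [0,0,-0.025],"gripper": 1},{"slide": [1.85,-2.9,0],"twist": [0,0,-0.025],"gripper": 1},{"slide": [1.85,-2.9,0],"twist": [0,0,-0.025],"gripper": 1}]'

```text
t: 5.13
tcp_pos: [0.5366, 0.0831, 0.1558]
tcp_rot: [-3.14, 0.001, 1.428]
wrist_force: [0.2, 0.7, -0.8]
grip_width: 0.377
finger_force: 25.0
```

arm_command --plan '[{"slide": [1.85,-2.9,0],"twist": [0,0,-0.025],"gripper": 1},{"slide": [1.85,-2.9,0],"twist": [0,0,-0.025],"gripper": 1},{"slide": [1.85,-2.9,0],"twist": [0,0,-0.025],"gripper": 1},{"slide": [0,0,0],"twist": [0,0,0],"gripper": 1},{"slide": [0,0,0],"twist": [0,0,0],"gripper": 1}]'

```text
t: 5.55
tcp_pos: [0.5921, -0.0048, 0.1553]
tcp_rot: [-3.14, 0.001, 1.35]
wrist_force: [0.1, 0.5, -0.6]
grip_width: 0.379
finger_force: 25.0
```

```bash
python3 snap.py w5; python3 - <<'E'
from h import *
a=read_camera("scene");b=read_camera("side");cv2.imwrite("pics/scene5.png",a);cv2.imwrite("pics/side5.png",b)
A=cv2.resize(a[135:225,250:340],(390,390),interpolation=2);B=cv2.resize(b[155:245,310:400],(390,390),interpolation=2)
cv2.imwrite("pics/c5.png",np.hstack([A,B]))
E
```

```text
5.55 [ 0.5921 -0.0048  0.1553] [-3.14e+00  1.00e-03  1.35e+00] [ 0.25  0.6  -0.44  1.75  0.32  0.86 -0.55]
```

arm_command --plan '[{"slide": [0.3,0.4,0],"twist": [0,0,0],"gripper": 1},{"slide": [0,0,-1.5],"twist": [0,0,0],"gripper": 1},{"slide": [0,0,-1.5],"twist": [0,0,0],"gripper": 1},{"slide": [0,0,-1],"twist": [0,0,0],"gripper": 1},{"slide": [0,0,0],"twist": [0,0,0],"gripper": 1}]'

```text
t: 6.12
tcp_pos: [0.5936, 0.0029, 0.1147]
tcp_rot: [-3.138, 0.001, 1.356]
wrist_force: [-1.0, 0.1, -1.3]
grip_width: 0.377
finger_force: 25.0
```

arm_command --plan '[{"slide": [0,0,-0.5],"twist": [0,0,0],"gripper": 1},{"slide": [0,0,-0.5],"twist": [0,0,0],"gripper": 1},{"slide": [0,0,-0.5],"twist": [0,0,0],"gripper": 1},{"slide": [0,0,-0.5],"twist": [0,0,0],"gripper": 1},{"slide": [0,0,0],"twist": [0,0,0],"gripper": 1}]'

```text
t: 6.53
tcp_pos: [0.5948, 0.0018, 0.0958]
tcp_rot: [-3.14, 0.0, 1.354]
wrist_force: [0.4, 0.3, -1.4]
grip_width: 0.371
finger_force: 25.0
```

arm_command --plan '[{"slide": [0,-0.3,0],"twist": [0,0,0],"gripper": 1},{"slide": [0,0,-0.5],"twist": [0,0,0],"gripper": 1},{"slide": [0,0,-0.4],"twist": [0,0,0],"gripper": 1},{"slide": [0,0,0],"twist": [0,0,0],"gripper": 1}]'

```text
t: 6.87
tcp_pos: [0.5949, -0.0013, 0.0869]
tcp_rot: [-3.141, 0.0, 1.354]
wrist_force: [-1.2, 0.0, -1.8]
grip_width: 0.374
finger_force: 25.0
```

arm_command --plan '[{"slide": [0,0,-0.3],"twist": [0,0,0],"gripper": 1},{"slide": [0,0,-0.3],"twist": [0,0,0],"gripper": 1},{"slide": [0,0,0],"twist": [0,0,0],"gripper": 1}]'

```text
t: 7.12
tcp_pos: [0.595, -0.0009, 0.0811]
tcp_rot: [-3.141, 0.0, 1.354]
wrist_force: [0.1, 0.5, -0.8]
grip_width: 0.374
finger_force: 25.0
```

arm_command --plan '[{"slide": [0,0,-0.6],"twist": [0,0,0],"gripper": 1},{"slide": [0,0,-0.6],"twist": [0,0,0],"gripper": 1},{"slide": [0,0,-0.6],"twist": [0,0,0],"gripper": 1},{"slide": [0,0,-0.5],"twist": [0,0,0],"gripper": 1},{"slide": [0,0,0],"twist": [0,0,0],"gripper": 1}]'

```text
t: 7.53
tcp_pos: [0.5947, -0.0009, 0.0574]
tcp_rot: [-3.14, 0.0, 1.354]
wrist_force: [-0.1, 0.9, -3.2]
grip_width: 0.37
finger_force: 25.0
```

arm_command --plan '[{"slide": [0,0,-0.2],"twist": [0,0,0],"gripper": 1},{"slide": [0,0,-0.2],"twist": [0,0,0],"gripper": 1},{"slide": [0,0,0],"twist": [0,0,0],"gripper": 1}]'

```text
t: 7.78
tcp_pos: [0.5954, -0.0008, 0.0545]
tcp_rot: [-3.142, -0.0, 1.354]
wrist_force: [0.6, 1.6, -2.4]
grip_width: 0.374
finger_force: 25.0
```

arm_command --plan '[{"slide": [0,0,-0.2],"twist": [0,0,0],"gripper": 1},{"slide": [0,0,-0.1],"twist": [0,0,0],"gripper": 1},{"slide": [0,0,0],"twist": [0,0,0],"gripper": 1}]'

```text
t: 8.03
tcp_pos: [0.5954, -0.0009, 0.0517]
tcp_rot: [3.142, -0.0, 1.354]
wrist_force: [-0.5, 3.0, -0.5]
grip_width: 0.37
finger_force: 25.0
```

arm_command --plan '[{"slide": [0,0,-0.2],"twist": [0,0,0],"gripper": 1},{"slide": [0,0,-0.1],"twist": [0,0,0],"gripper": 1},{"slide": [0,0,0],"twist": [0,0,0],"gripper": 1}]'

```text
t: 8.28
tcp_pos: [0.5954, -0.0008, 0.0488]
tcp_rot: [3.141, -0.0, 1.354]
wrist_force: [-1.5, 3.7, 1.2]
grip_width: 0.371
finger_force: 25.0
```

arm_command --plan '[{"slide": [0,0,-0.1],"twist": [0,0,0],"gripper": 1},{"slide": [0,0,0],"twist": [0,0,0],"gripper": 1}]'

```text
t: 8.45
tcp_pos: [0.5955, -0.0008, 0.0486]
tcp_rot: [3.142, 0.0, 1.354]
wrist_force: [-4.1, 2.8, 9.2]
grip_width: 0.373
finger_force: 25.0
```

The flange is down at the seated height of 0.0487, held by 9 N. Release, rise, and go to the spacer.

arm_command --plan '[{"slide": [0,0,0.1],"twist": [0,0,0],"gripper": 0.35},{"slide": [0,0,0],"twist": [0,0,0],"gripper": 0.35},{"slide": [0,0,0],"twist": [0,0,0],"gripper": 0.35},{"slide": [0,0,0],"twist": [0,0,0],"gripper": 0.35},{"slide": [0,0,0],"twist": [0,0,0],"gripper": 0.35}]'

```text
t: 8.87
tcp_pos: [0.5954, -0.0017, 0.0485]
tcp_rot: [3.142, 0.001, 1.353]
wrist_force: [-0.5, -0.0, 0.0]
grip_width: 0.648
finger_force: 0.0
```

arm_command --plan '[{"slide": [0,0,1],"twist": [0,0,0],"gripper": 0.35},{"slide": [0,0,3],"twist": [0,0,0],"gripper": 0.35},{"slide": [0,0,4],"twist": [0,0,0],"gripper": 0.35},{"slide": [0,0,4],"twist": [0,0,0],"gripper": 0.35},{"slide": [0,0,2],"twist": [0,0,0],"gripper": 0.35}]'

```text
t: 9.28
tcp_pos: [0.5973, -0.0007, 0.1941]
tcp_rot: [3.136, -0.002, 1.354]
wrist_force: [0.5, 0.4, -0.8]
grip_width: 0.65
finger_force: 0.0
```

arm_command --plan '[{"slide": [-1.64,-2.98,0],"twist": [0,0,0],"gripper": 0.35},{"slide": [-1.64,-2.98,0],"twist": [0,0,0],"gripper": 0.35},{"slide": [-1.64,-2.98,0],"twist": [0,0,0],"gripper": 0.35},{"slide": [-1.64,-2.98,0],"twist": [0,0,0],"gripper": 0.35},{"slide": [-1.64,-2.98,0],"twist": [0,0,0],"gripper": 0.35}]'

```text
t: 9.7
tcp_pos: [0.5124, -0.1515, 0.1895]
tcp_rot: [3.141, 0.0, 1.354]
wrist_force: [0.5, 0.5, -0.1]
grip_width: 0.653
finger_force: 0.0
```

```bash
python3 snap.py w6
```

```text
9.7 [ 0.5124 -0.1515  0.1895] [3.141 0.    1.354] [ 0.56  0.46 -0.46  1.88  0.27  0.86 -0.25]
```

arm_command --plan '[{"slide": [-1.64,-2.98,0],"twist": [0,0,0],"gripper": 0.35},{"slide": [-1.64,-2.98,0],"twist": [0,0,0],"gripper": 0.35},{"slide": [-1.64,-2.98,0],"twist": [0,0,0],"gripper": 0.35},{"slide": [0,0,0],"twist": [0,0,0],"gripper": 0.35},{"slide": [0,0,0],"twist": [0,0,0],"gripper": 0.35}]'

```text
t: 10.17
tcp_pos: [0.4632, -0.2415, 0.1892]
tcp_rot: [3.142, 0.001, 1.349]
wrist_force: [1.0, -0.4, -0.4]
grip_width: 0.65
finger_force: 0.0
```

```bash
python3 snap.py w7; python3 - <<'E'
from seg import *
# cap in w7 and w6, flange bore rim check
for n in("w6","w7"):
    im,c,_=load(n)
    print(n,"cap px",proj("wrist",np.array([.45,.058,.026]),c).round(1),"flange",proj("wrist",np.array([.5944,-.0019,.048]),c).round(1),"spacer",proj("wrist",np.array([.4643,-.239,.016]),c).round(1))
E
```

```text
10.17 [ 0.4632 -0.2415  0.1892] [3.142e+00 1.000e-03 1.349e+00] [ 0.74  0.44 -0.44  1.91  0.25  0.84 -0.05]
w6 cap px [212.6   1.5] flange [374.7  14.9] spacer [295.1 267.1]
w7 cap px [244.1 -80.3] flange [400.  -71.5] spacer [320.8 181.7]
```

```bash
python3 - <<'E'
from seg import *
im,c,_=load("w7");g=cv2.GaussianBlur(cv2.cvtColor(im,6),(3,3),0)
hs=cv2.cvtColor(im,cv2.COLOR_BGR2HSV)
x0,y0=280,140;S=hs[y0:y0+85,x0:x0+85,1];
for lo,st in((135,60),(150,60),(120,50)):
    m=((g>lo)&(hs[...,1]<st)).astype(np.uint8)[y0:y0+85,x0:x0+85]
    cs,h=cv2.findContours(m,cv2.RETR_CCOMP,2)
    for q in cs:
        if cv2.contourArea(q)>150:
            e=cv2.fitEllipse(cv2.convexHull(q+np.array([x0,y0])));print(lo,np.round(e[0],1),np.round(e[1],1),plane("wrist",e[0],.016,c)[:2].round(4))
cv2.imwrite("pics/w7c.png",cv2.resize(im[60:260,200:440],None,fx=2.5,fy=2.5))
E
```

```text
135 [320.8 181.8] [37.6 39.7] [ 0.4643 -0.2391]
135 [320.7 182.2] [22.9 23.3] [ 0.4641 -0.2394]
150 [320.9 182.4] [37.  38.1] [ 0.4643 -0.2397]
150 [320.5 182.1] [24.  25.3] [ 0.4639 -0.2393]
120 [320.2 181.5] [38.4 39.3] [ 0.4638 -0.2387]
120 [320.6 181.8] [21.4 22.9] [ 0.464  -0.2391]
```

arm_command --plan '[{"slide": [0.1,0.2,-3],"twist": [0,0,0],"gripper": 0.35},{"slide": [0,0,-3.5],"twist": [0,0,0],"gripper": 0.35},{"slide": [0,0,-3.5],"twist": [0,0,0],"gripper": 0.35},{"slide": [0,0,-3.5],"twist": [0,0,0],"gripper": 0.35},{"slide": [0,0,-2],"twist": [0,0,0],"gripper": 0.35}]'

```text
t: 10.63
tcp_pos: [0.4648, -0.2348, 0.0309]
tcp_rot: [-3.139, -0.002, 1.357]
wrist_force: [0.2, 0.3, 0.4]
grip_width: 0.648
finger_force: 0.0
```

arm_command --plan '[{"slide": [0,0,0],"twist": [0,0,0],"gripper": 0.35},{"slide": [0,0,0],"twist": [0,0,0],"gripper": 0.35}]'

```text
t: 10.8
tcp_pos: [0.4657, -0.2357, 0.0336]
tcp_rot: [-3.14, -0.001, 1.356]
wrist_force: [-0.1, 0.2, 1.0]
grip_width: 0.648
finger_force: 0.0
```

arm_command --plan '[{"slide": [-0.15,-0.35,-0.6],"twist": [0,0,0],"gripper": 0.35},{"slide": [0,0,-0.6],"twist": [0,0,0],"gripper": 0.35},{"slide": [0,0,-0.4],"twist": [0,0,0],"gripper": 0.35},{"slide": [0,0,0],"twist": [0,0,0],"gripper": 0.35},{"slide": [0,0,0],"twist": [0,0,0],"gripper": 0.35}]'

```text
t: 11.22
tcp_pos: [0.4638, -0.2411, 0.018]
tcp_rot: [3.141, 0.0, 1.354]
wrist_force: [0.1, -0.4, 0.2]
grip_width: 0.648
finger_force: 0.0
```

arm_command --plan '[{"slide": [0,0,0],"twist": [0,0,0],"gripper": 1},{"slide": [0,0,0],"twist": [0,0,0],"gripper": 1},{"slide": [0,0,0],"twist": [0,0,0],"gripper": 1},{"slide": [0,0,0],"twist": [0,0,0],"gripper": 1},{"slide": [0,0,0],"twist": [0,0,0],"gripper": 1}]'

```text
t: 11.63
tcp_pos: [0.4638, -0.2411, 0.018]
tcp_rot: [3.141, 0.0, 1.354]
wrist_force: [0.4, 0.4, 2.8]
grip_width: 0.449
finger_force: 25.1
```

arm_command --plan '[{"slide": [0,0,1],"twist": [0,0,0],"gripper": 1},{"slide": [0,0,3],"twist": [0,0,0],"gripper": 1},{"slide": [0,0,3.5],"twist": [0,0,0],"gripper": 1},{"slide": [0,0,3.5],"twist": [0,0,0],"gripper": 1},{"slide": [0,0,3],"twist": [0,0,0],"gripper": 1}]'

```text
t: 12.05
tcp_pos: [0.4636, -0.2409, 0.1603]
tcp_rot: [3.141, 0.0, 1.354]
wrist_force: [0.2, -0.1, -1.5]
grip_width: 0.447
finger_force: 25.1
```

arm_command --plan '[{"slide": [1.64,2.96,0],"twist": [0,0,0],"gripper": 1},{"slide": [1.64,2.96,0],"twist": [0,0,0],"gripper": 1},{"slide": [1.64,2.96,0],"twist": [0,0,0],"gripper": 1},{"slide": [1.64,2.96,0],"twist": [0,0,0],"gripper": 1},{"slide": [1.64,2.96,0],"twist": [0,0,0],"gripper": 1}]'

```text
t: 12.47
tcp_pos: [0.5459, -0.0917, 0.1584]
tcp_rot: [3.141, 0.0, 1.354]
wrist_force: [0.9, -0.1, -0.5]
grip_width: 0.449
finger_force: 25.1
```

```bash
python3 snap.py w8; python3 - <<'E'
from seg import *
im,c,_=load("w8");print(proj("wrist",np.array([.595,-.002,.048]),c),proj("wrist",np.array([.45,.058,.026]),c))
E
```

```text
12.47 [ 0.5459 -0.0917  0.1584] [3.141 0.    1.354] [ 0.43  0.54 -0.45  1.85  0.31  0.82 -0.39]
[357.49191849  81.70660457] [179.67830612  61.76479509]
```

arm_command --plan '[{"slide": [1.64,2.96,0],"twist": [0,0,0],"gripper": 1},{"slide": [1.64,2.96,0],"twist": [0,0,0],"gripper": 1},{"slide": [1.64,2.96,0],"twist": [0,0,0],"gripper": 1},{"slide": [0,0,0],"twist": [0,0,0],"gripper": 1},{"slide": [0,0,0],"twist": [0,0,0],"gripper": 1}]'

```text
t: 12.93
tcp_pos: [0.5951, -0.0016, 0.1581]
tcp_rot: [-3.142, -0.001, 1.358]
wrist_force: [-0.1, 0.3, -1.1]
grip_width: 0.45
finger_force: 25.1
```

```bash
python3 - <<'E'
import cv2
im=cv2.imread("pics/w8.png");cv2.imwrite("pics/w8c.png",cv2.resize(im[10:150,140:420],None,fx=2.8,fy=2.8,interpolation=2))
E
```

```text
(no output)
```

View pics/w8c.png

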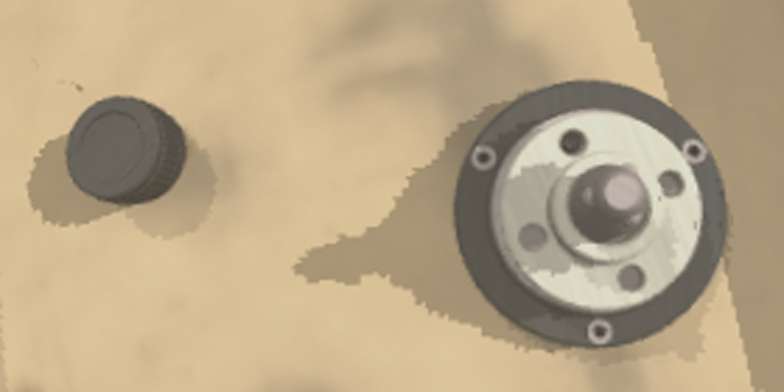

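The flange sits with the dark dowel in its hole at crop (573,141). The cap top centre is at crop (114,148). Now I lower the spacer.

arm_command --plan '[{"slide": [0,-0.25,0],"twist": [0,0,0],"gripper": 1},{"slide": [0,0,-1.5],"twist": [0,0,0],"gripper": 1},{"slide": [0,0,-1.5],"twist": [0,0,0],"gripper": 1},{"slide": [0,0,-1.5],"twist": [0,0,0],"gripper": 1},{"slide": [0,0,0],"twist": [0,0,0],"gripper": 1}]'

```text
t: 13.35
tcp_pos: [0.5922, -0.0095, 0.1102]
tcp_rot: [-3.137, 0.003, 1.351]
wrist_force: [0.1, -0.0, -0.1]
grip_width: 0.449
finger_force: 25.1
```

```bash
python3 - <<'E'
from seg import *
im,c,_=load("w8");c2=load("w2")[1]
a=(140+114/2.8-.3,10+148/2.8-.3)
print("cap",plane("wrist",a,.026,c).round(4))
s=get_state();print(np.round(s["tcp_pos"],4))
E
```

```text
cap [0.4506 0.057  0.026 ]
[ 0.5922 -0.0095  0.1102]
```

arm_command --plan '[{"slide": [0,0,0],"twist": [0,0,0],"gripper": 1},{"slide": [0,0,0],"twist": [0,0,0],"gripper": 1}]'

```text
t: 13.52
tcp_pos: [0.595, -0.0078, 0.1136]
tcp_rot: [3.141, 0.0, 1.352]
wrist_force: [1.0, -0.5, -0.3]
grip_width: 0.455
finger_force: 25.1
```

arm_command --plan '[{"slide": [0,0.4,0],"twist": [0,0,0],"gripper": 1},{"slide": [0,0,-0.6],"twist": [0,0,0],"gripper": 1},{"slide": [0,0,-0.6],"twist": [0,0,0],"gripper": 1},{"slide": [0,0,0],"twist": [0,0,0],"gripper": 1}]'

```text
t: 13.85
tcp_pos: [0.5941, -0.0027, 0.0996]
tcp_rot: [-3.14, 0.001, 1.354]
wrist_force: [0.6, 0.3, -1.4]
grip_width: 0.452
finger_force: 25.1
```

arm_command --plan '[{"slide": [0,0,-0.4],"twist": [0,0,0],"gripper": 1},{"slide": [0,0,-0.4],"twist": [0,0,0],"gripper": 1},{"slide": [0,0,0],"twist": [0,0,0],"gripper": 1}]'

```text
t: 14.1
tcp_pos: [0.5943, -0.0028, 0.0918]
tcp_rot: [-3.14, 0.0, 1.354]
wrist_force: [-0.4, 0.1, -1.1]
grip_width: 0.449
finger_force: 25.1
```

arm_command --plan '[{"slide": [0.05,-0.1,-0.4],"twist": [0,0,0],"gripper": 1},{"slide": [0,0,-0.4],"twist": [0,0,0],"gripper": 1},{"slide": [0,0,-0.3],"twist": [0,0,0],"gripper": 1},{"slide": [0,0,0],"twist": [0,0,0],"gripper": 1}]'

```text
t: 14.43
tcp_pos: [0.5948, -0.0038, 0.0809]
tcp_rot: [-3.14, 0.0, 1.354]
wrist_force: [0.4, 0.1, -0.8]
grip_width: 0.45
finger_force: 25.1
```

arm_command --plan '[{"slide": [0,0,-0.3],"twist": [0,0,0],"gripper": 1},{"slide": [0,0,-0.3],"twist": [0,0,0],"gripper": 1},{"slide": [0,0,0],"twist": [0,0,0],"gripper": 1}]'

```text
t: 14.68
tcp_pos: [0.595, -0.0038, 0.0752]
tcp_rot: [-3.141, 0.0, 1.354]
wrist_force: [-0.3, -0.6, -0.7]
grip_width: 0.451
finger_force: 25.1
```

arm_command --plan '[{"slide": [0,0,-0.3],"twist": [0,0,0],"gripper": 1},{"slide": [0,0,-0.3],"twist": [0,0,0],"gripper": 1},{"slide": [0,0,-0.1],"twist": [0,0,0],"gripper": 1},{"slide": [0,0,0],"twist": [0,0,0],"gripper": 1}]'

```text
t: 15.02
tcp_pos: [0.5952, -0.0037, 0.0683]
tcp_rot: [-3.141, 0.0, 1.354]
wrist_force: [0.1, -0.3, -1.0]
grip_width: 0.449
finger_force: 25.1
```

arm_command --plan '[{"slide": [0,0,-0.15],"twist": [0,0,0],"gripper": 1},{"slide": [0,0,0],"twist": [0,0,0],"gripper": 1}]'

```text
t: 15.18
tcp_pos: [0.5952, -0.0037, 0.067]
tcp_rot: [-3.141, 0.0, 1.354]
wrist_force: [-1.8, 0.3, -0.7]
grip_width: 0.454
finger_force: 25.1
```

arm_command --plan '[{"slide": [0,0,-0.1],"twist": [0,0,0],"gripper": 1},{"slide": [0,0,0],"twist": [0,0,0],"gripper": 1}]'

```text
t: 15.35
tcp_pos: [0.5952, -0.0037, 0.0661]
tcp_rot: [-3.141, 0.0, 1.354]
wrist_force: [-0.7, 1.1, -1.3]
grip_width: 0.448
finger_force: 25.1
```

arm_command --plan '[{"slide": [0,0,-0.1],"twist": [0,0,0],"gripper": 1},{"slide": [0,0,0],"twist": [0,0,0],"gripper": 1}]'

```text
t: 15.52
tcp_pos: [0.5952, -0.0037, 0.0659]
tcp_rot: [-3.141, 0.001, 1.354]
wrist_force: [-4.9, -0.6, 7.2]
grip_width: 0.456
finger_force: 25.1
```

The spacer is seated at 0.0659, against 0.066 expected. Release and go to the cap.

arm_command --plan '[{"slide": [0,0,0.1],"twist": [0,0,0],"gripper": 0.35},{"slide": [0,0,0],"twist": [0,0,0],"gripper": 0.35},{"slide": [0,0,0],"twist": [0,0,0],"gripper": 0.35},{"slide": [0,0,0],"twist": [0,0,0],"gripper": 0.35}]'

```text
t: 15.85
tcp_pos: [0.5957, -0.0038, 0.0663]
tcp_rot: [3.141, -0.0, 1.354]
wrist_force: [0.4, 0.8, -0.0]
grip_width: 0.651
finger_force: 0.0
```

arm_command --plan '[{"slide": [0,0,1],"twist": [0,0,0],"gripper": 0.35},{"slide": [0,0,3],"twist": [0,0,0],"gripper": 0.35},{"slide": [0,0,3.5],"twist": [0,0,0],"gripper": 0.35},{"slide": [0,0,3.5],"twist": [0,0,0],"gripper": 0.35},{"slide": [0,0,1],"twist": [0,0,0],"gripper": 0.35}]'

```text
t: 16.27
tcp_pos: [0.5982, -0.0032, 0.1922]
tcp_rot: [3.134, -0.002, 1.354]
wrist_force: [0.6, -0.0, 0.7]
grip_width: 0.649
finger_force: 0.0
```

arm_command --plan '[{"slide": [-2.9,1.2,0],"twist": [0,0,0],"gripper": 0.35},{"slide": [-2.9,1.2,0],"twist": [0,0,0],"gripper": 0.35},{"slide": [-2.9,1.2,0],"twist": [0,0,0],"gripper": 0.35},{"slide": [-2.9,1.2,0],"twist": [0,0,0],"gripper": 0.35},{"slide": [-2.9,1.2,0],"twist": [0,0,0],"gripper": 0.35}]'

```text
t: 16.68
tcp_pos: [0.4489, 0.0566, 0.1865]
tcp_rot: [3.141, 0.0, 1.354]
wrist_force: [0.0, 0.9, 0.2]
grip_width: 0.647
finger_force: 0.0
```

arm_command --plan '[{"slide": [0,0,0],"twist": [0,0,0],"gripper": 0.35},{"slide": [0,0,0],"twist": [0,0,0],"gripper": 0.35}]'

```text
t: 16.85
tcp_pos: [0.4494, 0.0567, 0.1866]
tcp_rot: [3.141, 0.001, 1.356]
wrist_force: [0.3, 0.1, 0.2]
grip_width: 0.649
finger_force: 0.0
```

```bash
python3 snap.py w9; python3 - <<'E'
from seg import *
im,c,_=load("w9");g=cv2.GaussianBlur(cv2.cvtColor(im,6),(3,3),0);hs=cv2.cvtColor(im,cv2.COLOR_BGR2HSV)
p=proj("wrist",np.array([.4506,.057,.026]),c);print(p.round(1))
x0,y0=(p-32).astype(int)
print(g[int(p[1]),x0:x0+64:4],hs[int(p[1]),x0:x0+64:4,1])
for lim in(85,100):
  m=((g<lim)&(hs[...,1]<70)).astype(np.uint8)[y0:y0+64,x0:x0+64]
  q=max(cv2.findContours(m,0,2)[0],key=cv2.contourArea)+np.array([x0,y0]);e=cv2.fitEllipse(cv2.convexHull(q))
  print(np.round(e[0],1),np.round(e[1],1),cv2.boundingRect(q),plane("wrist",e[0],.026,c).round(4),plane("wrist",e[0],.02,c).round(4))
E
```

```text
16.85 [0.4494 0.0567 0.1866] [3.141e+00 1.000e-03 1.356e+00] [ 0.22  0.35 -0.53  2.08  0.25  0.78 -0.67]
[321.3 186.9]
[150 149 149 139 103 104 105 104 105 105 106 101 109 150 162 168] [76 77 76 74 42 42 41 42 41 42 39 41 41 74 73 74]
[315.  167.8] [1.6 8.5] (311, 167, 9, 3) [0.4487 0.0769 0.026 ] [0.4483 0.0758 0.02  ]
[319.3 179.5] [27.7 31.1] (304, 166, 31, 17) [0.4503 0.0647 0.026 ] [0.45   0.0633 0.02  ]
```

```bash
python3 - <<'E'
from seg import *
im,c,_=load("w9");g=cv2.GaussianBlur(cv2.cvtColor(im,6),(3,3),0);hs=cv2.cvtColor(im,cv2.COLOR_BGR2HSV)
x0,y0=285,150
for m in((hs[...,1]<57),(hs[...,1]<57)&(g>99)):
  m=cv2.morphologyEx(m.astype(np.uint8)[y0:y0+75,x0:x0+75],cv2.MORPH_OPEN,np.ones((3,3)))
  q=max(cv2.findContours(m,0,2)[0],key=cv2.contourArea)+np.array([x0,y0]);e=cv2.fitEllipse(cv2.convexHull(q))
  print(np.round(e[0],1),np.round(e[1],1),cv2.boundingRect(q),plane("wrist",e[0],.026,c).round(4))
a=plane("wrist",(321,187),.026,c);b=plane("wrist",(321+20,187),.026,c);print("18mm px",.018/np.linalg.norm(a-b)*20)
E
```

```text
[320.4 184.7] [34.4 35.7] (303, 168, 35, 35) [0.4502 0.0594 0.026 ]
[320.6 186. ] [32.1 34.8] (303, 170, 35, 33) [0.45   0.0581 0.026 ]
18mm px 18.38237659324514
```

arm_command --plan '[{"slide": [0.1,0.15,-2.5],"twist": [0,0,0],"gripper": 0.35},{"slide": [0,0,-3],"twist": [0,0,0],"gripper": 0.35},{"slide": [0,0,-3],"twist": [0,0,0],"gripper": 0.35},{"slide": [0,0,-3],"twist": [0,0,0],"gripper": 0.35},{"slide": [0,0,-2],"twist": [0,0,0],"gripper": 0.35}]'

```text
t: 17.32
tcp_pos: [0.4519, 0.057, 0.0488]
tcp_rot: [-3.141, 0.001, 1.352]
wrist_force: [-0.8, -0.8, -0.4]
grip_width: 0.649
finger_force: 0.0
```

arm_command --plan '[{"slide": [0,0,0],"twist": [0,0,0],"gripper": 0.35},{"slide": [0,0,0],"twist": [0,0,0],"gripper": 0.35}]'

```text
t: 17.48
tcp_pos: [0.4519, 0.0575, 0.0507]
tcp_rot: [-3.14, 0.001, 1.353]
wrist_force: [-0.7, -0.8, 0.1]
grip_width: 0.652
finger_force: 0.0
```

arm_command --plan '[{"slide": [-0.1,0,-0.8],"twist": [0,0,0],"gripper": 0.35},{"slide": [0,0,-0.8],"twist": [0,0,0],"gripper": 0.35},{"slide": [0,0,-0.8],"twist": [0,0,0],"gripper": 0.35},{"slide": [0,0,-0.8],"twist": [0,0,0],"gripper": 0.35},{"slide": [0,0,0],"twist": [0,0,0],"gripper": 0.35}]'

```text
t: 17.9
tcp_pos: [0.4498, 0.0576, 0.0181]
tcp_rot: [-3.14, 0.001, 1.354]
wrist_force: [-0.1, 0.3, -0.3]
grip_width: 0.648
finger_force: 0.0
```

arm_command --plan '[{"slide": [0,0,0],"twist": [0,0,0],"gripper": 0.35},{"slide": [0,0,0],"twist": [0,0,0],"gripper": 0.35}]'

```text
t: 18.07
tcp_pos: [0.4504, 0.0578, 0.0193]
tcp_rot: [3.142, 0.0, 1.354]
wrist_force: [0.4, -0.1, -1.0]
grip_width: 0.646
finger_force: 0.0
```

arm_command --plan '[{"slide": [0,0,0],"twist": [0,0,0],"gripper": 1},{"slide": [0,0,0],"twist": [0,0,0],"gripper": 1},{"slide": [0,0,0],"twist": [0,0,0],"gripper": 1},{"slide": [0,0,0],"twist": [0,0,0],"gripper": 1},{"slide": [0,0,0],"twist": [0,0,0],"gripper": 1}]' --grip_force 45

```text
t: 18.48
tcp_pos: [0.4505, 0.0578, 0.0194]
tcp_rot: [3.141, -0.0, 1.354]
wrist_force: [-0.5, -0.5, 2.6]
grip_width: 0.405
finger_force: 45.0
```

arm_command --plan '[{"slide": [0,0,0],"twist": [0,0,0],"gripper": 1},{"slide": [0,0,0],"twist": [0,0,0],"gripper": 1},{"slide": [0,0,1],"twist": [0,0,0],"gripper": 1},{"slide": [0,0,3],"twist": [0,0,0],"gripper": 1},{"slide": [0,0,3],"twist": [0,0,0],"gripper": 1}]'

```text
t: 18.9
tcp_pos: [0.4489, 0.0577, 0.0896]
tcp_rot: [-3.138, 0.001, 1.354]
wrist_force: [0.3, -0.0, -2.2]
grip_width: 0.402
finger_force: 45.0
```

arm_command --plan '[{"slide": [0,0,3],"twist": [0,0,0],"gripper": 1},{"slide": [0,0,3],"twist": [0,0,0],"gripper": 1},{"slide": [0,0,1],"twist": [0,0,0],"gripper": 1},{"slide": [0,0,0],"twist": [0,0,0],"gripper": 1},{"slide": [0,0,0],"twist": [0,0,0],"gripper": 1}]'

```text
t: 19.32
tcp_pos: [0.4502, 0.0574, 0.1591]
tcp_rot: [3.141, 0.0, 1.353]
wrist_force: [-0.2, 0.3, -1.5]
grip_width: 0.406
finger_force: 45.0
```

```bash
python3 snap.py w10; python3 - <<'E'
from seg import *
im,c,_=load("w10");s=pickle.load(open("pics/w10.pkl","rb"))[0];T=np.array(s["tcp_pos"]);zt=T[2]-.0193+.026
g=cv2.GaussianBlur(cv2.cvtColor(im,6),(3,3),0)
for off in((0,0,0),(0,.003,0),(.018,0,0),(0,.018,0),(0,-.018,0)):
    X=T+np.array(off);X[2]=zt;print(off,proj("wrist",X,c).round(1))
p=proj("wrist",np.array([T[0],T[1],zt]),c).astype(int)
print("col",g[p[1]-45:p[1]+35:2,p[0]]);print("row",g[p[1]-8,p[0]-40:p[0]+40:3])
E
```

```text
19.32 [0.4502 0.0574 0.1591] [3.141 0.    1.353] [ 0.21  0.4  -0.52  2.09  0.3   0.72 -0.72]
(0, 0, 0) [320.7 278.2]
(0, 0.003, 0) [319.4 272.9]
(0.018, 0, 0) [358.3 270.8]
(0, 0.018, 0) [312.1 244.8]
(0, -0.018, 0) [328.5 307.8]
col [73 73 73 74 77 74 77 81 81 79 79 77 77 78 78 77 77 76 75 75 75 70 68 67
 67 66 66 66 66 66 65 65 63 63 63 61 69 84 81 93]
row [51 54 69 70 69 67 68 69 69 69 69 69 70 75 76 76 77 77 76 76 76 72 77 76
 74 63 51]
```

arm_command --plan '[{"slide": [2.9,-1.2,0],"twist": [0,0,0],"gripper": 1},{"slide": [2.9,-1.2,0],"twist": [0,0,0],"gripper": 1},{"slide": [2.9,-1.2,0],"twist": [0,0,0],"gripper": 1},{"slide": [2.9,-1.2,0],"twist": [0,0,0],"gripper": 1},{"slide": [2.9,-1.2,0],"twist": [0,0,0],"gripper": 1}]'

```text
t: 19.78
tcp_pos: [0.5952, -0.003, 0.1566]
tcp_rot: [-3.138, 0.001, 1.354]
wrist_force: [0.3, 0.3, -1.6]
grip_width: 0.405
finger_force: 45.0
```

arm_command --plan '[{"slide": [0,0,0],"twist": [0,0,0],"gripper": 1},{"slide": [0,0,-1],"twist": [0,0,0],"gripper": 1},{"slide": [0,0,-1],"twist": [0,0,0],"gripper": 1},{"slide": [0,0,-1],"twist": [0,0,0],"gripper": 1},{"slide": [0,0,0],"twist": [0,0,0],"gripper": 1}]'

```text
t: 20.2
tcp_pos: [0.5922, -0.0017, 0.1258]
tcp_rot: [-3.136, 0.001, 1.355]
wrist_force: [-0.5, -0.1, -1.9]
grip_width: 0.404
finger_force: 45.0
```

arm_command --plan '[{"slide": [0,0,0],"twist": [0,0,0],"gripper": 1},{"slide": [0,0,0],"twist": [0,0,0],"gripper": 1}]'

```text
t: 20.37
tcp_pos: [0.595, -0.0018, 0.1292]
tcp_rot: [-3.141, 0.0, 1.355]
wrist_force: [-0.1, 0.7, -1.5]
grip_width: 0.403
finger_force: 45.0
```

```bash
python3 - <<'E'
from h import *
s=get_state();print(np.round(s["tcp_pos"],4))
a=read_camera("scene");b=read_camera("side");cv2.imwrite("pics/scene9.png",a);cv2.imwrite("pics/side9.png",b)
A=cv2.resize(a[150:220,260:330],(390,390),interpolation=2);B=cv2.resize(b[175:245,318:388],(390,390),interpolation=2)
cv2.imwrite("pics/c9.png",np.hstack([A,B]))
E
```

```text
[ 0.595  -0.0018  0.1292]
```

arm_command --plan '[{"slide": [0,-0.1,-0.6],"twist": [0,0,0],"gripper": 1},{"slide": [0,0,-0.6],"twist": [0,0,0],"gripper": 1},{"slide": [0,0,-0.6],"twist": [0,0,0],"gripper": 1},{"slide": [0,0,-0.5],"twist": [0,0,0],"gripper": 1},{"slide": [0,0,0],"twist": [0,0,0],"gripper": 1}]'

```text
t: 20.88
tcp_pos: [0.5944, -0.0034, 0.1047]
tcp_rot: [-3.139, 0.001, 1.354]
wrist_force: [-0.7, 0.8, -1.7]
grip_width: 0.406
finger_force: 45.0
```

arm_command --plan '[{"slide": [0,0,0],"twist": [0,0,0],"gripper": 1},{"slide": [0,0,-0.2],"twist": [0,0,0],"gripper": 1},{"slide": [0,0,-0.2],"twist": [0,0,0],"gripper": 1},{"slide": [0,0,0],"twist": [0,0,0],"gripper": 1}]'

```text
t: 21.22
tcp_pos: [0.5953, -0.0032, 0.102]
tcp_rot: [-3.141, 0.0, 1.354]
wrist_force: [0.1, -0.2, -0.9]
grip_width: 0.405
finger_force: 45.0
```

arm_command --plan '[{"slide": [0,0,-0.2],"twist": [0,0,0],"gripper": 1},{"slide": [0,0,-0.2],"twist": [0,0,0],"gripper": 1},{"slide": [0,0,0],"twist": [0,0,0],"gripper": 1}]'

```text
t: 21.47
tcp_pos: [0.5951, -0.0032, 0.0978]
tcp_rot: [-3.141, 0.0, 1.354]
wrist_force: [-1.0, 0.2, -2.0]
grip_width: 0.4
finger_force: 45.0
```

arm_command --plan '[{"slide": [0,0,-0.15],"twist": [0,0,0],"gripper": 1},{"slide": [0,0,-0.15],"twist": [0,0,0],"gripper": 1},{"slide": [0,0,0],"twist": [0,0,0],"gripper": 1}]'

```text
t: 21.72
tcp_pos: [0.5951, -0.0031, 0.0949]
tcp_rot: [-3.141, 0.0, 1.354]
wrist_force: [0.1, -0.2, -1.5]
grip_width: 0.403
finger_force: 45.0
```

The cap mouth is over the tip with no side force. Next come the balls.

arm_command --plan '[{"slide": [0,0,-0.15],"twist": [0,0,0],"gripper": 1},{"slide": [0,0,-0.15],"twist": [0,0,0],"gripper": 1},{"slide": [0,0,0],"twist": [0,0,0],"gripper": 1}]'

```text
t: 21.97
tcp_pos: [0.5951, -0.0032, 0.0919]
tcp_rot: [-3.141, 0.0, 1.354]
wrist_force: [0.3, -0.2, -1.4]
grip_width: 0.405
finger_force: 45.0
```

arm_command --plan '[{"slide": [0,0,-0.15],"twist": [0,0,0],"gripper": 1},{"slide": [0,0,-0.1],"twist": [0,0,0],"gripper": 1},{"slide": [0,0,0],"twist": [0,0,0],"gripper": 1}]'

```text
t: 22.22
tcp_pos: [0.595, -0.0026, 0.0897]
tcp_rot: [-3.141, -0.0, 1.354]
wrist_force: [-2.2, 0.8, 1.9]
grip_width: 0.403
finger_force: 45.0
```

arm_command --plan '[{"slide": [0,0,-0.1],"twist": [0,0,0],"gripper": 1},{"slide": [0,0,-0.1],"twist": [0,0,0],"gripper": 1},{"slide": [0,0,0],"twist": [0,0,0],"gripper": 1}]'

```text
t: 22.47
tcp_pos: [0.5951, -0.0026, 0.0875]
tcp_rot: [-3.141, -0.001, 1.354]
wrist_force: [-2.0, 3.7, -2.2]
grip_width: 0.405
finger_force: 45.0
```

arm_command --plan '[{"slide": [0,0,-0.1],"twist": [0,0,0],"gripper": 1},{"slide": [0,0,-0.1],"twist": [0,0,0],"gripper": 1},{"slide": [0,0,0],"twist": [0,0,0],"gripper": 1}]'

```text
t: 22.72
tcp_pos: [0.5949, -0.003, 0.0848]
tcp_rot: [-3.141, -0.0, 1.354]
wrist_force: [-0.5, 2.3, -7.5]
grip_width: 0.401
finger_force: 45.0
```

arm_command --plan '[{"slide": [0,0,-0.1],"twist": [0,0,0],"gripper": 1},{"slide": [0,0,-0.1],"twist": [0,0,0],"gripper": 1},{"slide": [0,0,0],"twist": [0,0,0],"gripper": 1}]'

```text
t: 22.97
tcp_pos: [0.5951, -0.0034, 0.0835]
tcp_rot: [-3.141, 0.0, 1.354]
wrist_force: [-2.5, 2.8, -3.0]
grip_width: 0.405
finger_force: 45.0
```

arm_command --plan '[{"slide": [0,0,-0.1],"twist": [0,0,0],"gripper": 1},{"slide": [0,0,0],"twist": [0,0,0],"gripper": 1}]'

```text
t: 23.13
tcp_pos: [0.5951, -0.0034, 0.0834]
tcp_rot: [-3.141, 0.001, 1.354]
wrist_force: [-5.3, 2.1, 4.5]
grip_width: 0.407
finger_force: 45.0
```

arm_command --plan '[{"slide": [0,0,-0.1],"twist": [0,0,0],"gripper": 1},{"slide": [0,0,0],"twist": [0,0,0],"gripper": 1}]'

```text
t: 23.3
tcp_pos: [0.5952, -0.0034, 0.0834]
tcp_rot: [-3.141, 0.001, 1.354]
wrist_force: [-9.0, 1.2, 14.4]
grip_width: 0.402
finger_force: 45.0
```

The cap is fully home at 0.0834. It snapped past the balls, pulling down 7.5 N. Relieve, release, retreat and verify.

arm_command --plan '[{"slide": [0,0,0.2],"twist": [0,0,0],"gripper": 1},{"slide": [0,0,0],"twist": [0,0,0],"gripper": 0.3},{"slide": [0,0,0],"twist": [0,0,0],"gripper": 0.3},{"slide": [0,0,0],"twist": [0,0,0],"gripper": 0.3},{"slide": [0,0,0],"twist": [0,0,0],"gripper": 0.3}]'

```text
t: 23.72
tcp_pos: [0.5962, -0.0038, 0.084]
tcp_rot: [3.14, 0.0, 1.353]
wrist_force: [0.4, 0.1, 0.3]
grip_width: 0.678
finger_force: 0.0
```

arm_command --plan '[{"slide": [0,0,0.5],"twist": [0,0,0],"gripper": 0.3},{"slide": [0,0,1],"twist": [0,0,0],"gripper": 0.3},{"slide": [0,0,2.5],"twist": [0,0,0],"gripper": 0.3},{"slide": [0,0,3],"twist": [0,0,0],"gripper": 0.3},{"slide": [0,0,3],"twist": [0,0,0],"gripper": 0.3}]'

```text
t: 24.13
tcp_pos: [0.5951, -0.0032, 0.1854]
tcp_rot: [-3.141, -0.0, 1.354]
wrist_force: [1.2, -0.2, -0.8]
grip_width: 0.701
finger_force: 0.0
```

arm_command --plan '[{"slide": [-1.5,-3,0],"twist": [0,0,0],"gripper": 0.3},{"slide": [-1.5,-3,0],"twist": [0,0,0],"gripper": 0.3},{"slide": [-1.5,-3,0],"twist": [0,0,0],"gripper": 0.3},{"slide": [-1,-2,0],"twist": [0,0,0],"gripper": 0.3},{"slide": [0,0,0],"twist": [0,0,0],"gripper": 0.3}]'

```text
t: 24.55
tcp_pos: [0.5382, -0.1195, 0.1844]
tcp_rot: [-3.141, 0.004, 1.346]
wrist_force: [0.7, -0.5, 0.1]
grip_width: 0.702
finger_force: 0.0
```

```bash
python3 snap.py w11; python3 - <<'E'
from h import *
a=cv2.imread("pics/w11.png");b=read_camera("side")
p=proj("wrist",np.array([.595,-.002,.06])).astype(int);print(p)
A=cv2.resize(a[max(p[1]-60,0):p[1]+60,p[0]-60:p[0]+60],(390,390),interpolation=2);B=cv2.resize(b[160:260,300:400],(390,390),interpolation=2)
cv2.imwrite("pics/end.png",np.hstack([A,B]))
E
```

```text
24.55 [ 0.5382 -0.1195  0.1844] [-3.141  0.004  1.346] [ 0.5   0.5  -0.47  1.84  0.29  0.87 -0.34]
[355  55]
```

View pics/end.png

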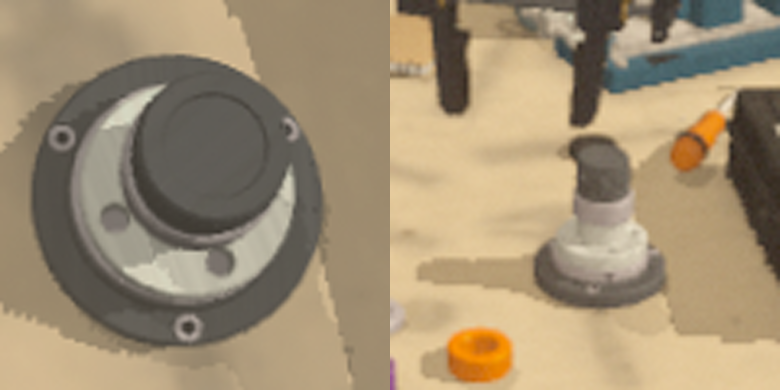

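The stack is flat and upright: flange, then spacer, then cap (side crop (603,170)), with the gripper clear. Handing in.

```bash
python3 -c "from bench import hand_in;print(hand_in())"
```

```text
the job is handed in; nothing more can be done
None
```

The flange is seated over the dowel, the tall spacer is on it and the clamp cap is clicked home; the job took about 25 s of the 72 s, the highest arbor push I read was about 14 N, and it is handed in (no verdict was returned).

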